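# Wedge a rocking ultrasonic cleaner steady

### The job

The ultrasonic cleaner rocks because the foot at one corner hangs in the air over the cut-out of its rubber mat: push the wooden wedge, thin end first, under that foot until the cleaner no longer rocks. Only push and press with the fingertips: pick nothing up, do not shove the cleaner off its place, and leave the other things on the bench alone. Then test it: press firmly down, with 10 to 20 N, on the corner pad above the wedged foot, and finish while still holding it pressed, the cleaner staying level.

Things in the scene. Friction and masses are not known exactly. Their poses are not given: they have to be found in the camera images.
- cleaner: ultrasonic cleaner: loose steel box 220 (x) x 200 (y) x 100 mm high on four rubber feet 22 mm high centred at x +-90, y +-80 mm; 4 kg. Origin: its middle, level with the feet's undersides; z up. Lid with bar grip in mid top. Rests level on three feet; the fourth (+x, +y corner, far left seen from the robot) hangs 5 to 8 mm over bare bench; 3 to 7 N on that corner rocks it 0.04 to 0.07 rad down
- free_foot (a point): the centre of the underside of the hanging foot (16 x 16 mm), at x = +90, y = +80 mm of the cleaner; its outer edge on the +y side lies 8 mm farther out in y, 12 mm inside the cleaner's side wall
- pad_top (a point): the middle of the top face of the corner pad (body corner_pad) above the hanging foot, 128 mm above it: the place to press
- corner_pad: a black rubber pad, 40 x 40 x 6 mm, fixed on top of the cleaner at its +x, +y corner (the other three corners have the same); origin at the centre of its underside
- mat: black rubber mat fixed to the bench, 280 x 280 mm, under the cleaner and turned like it; the quarter at its +x, +y corner is cut out (x above 10 mm and y above 0): bare bench. Origin in the middle of the top face, 5 to 8 mm above the bench (z = 0)
- wedge: loose wooden wedge flat on the bench, its thin end towards the cleaner's +y side: 130 mm long (x), 50 mm wide (y), 60 g; top slopes from 15 mm high at the thick end (-x) to 3 mm at the thin end (+x). Origin: centre of its underside. Slides at under 1 N; once it meets the foot the push rises steeply, and over about 10 N the cleaner itself starts to slide. Stays where it is left
- thin_edge (a point): the middle of the wedge's thin end, at bench level (x = +65 mm)
- thick_end (a point): the middle of the wedge's upright back face, 50 mm wide and 15 mm high, 7.5 mm above the bench (x = -65 mm): the face to push
- coupling: a steel pipe coupling standing on end, 46 mm across and 40 mm high, near the cleaner; origin under its centre; leave alone
- nipple: a short steel pipe standing upright, 33 mm across and 90 mm high, near the wedge; origin under its centre; leave alone
- brush: a cleaning brush lying on the bench; leave alone
- jar: a small amber jar, 66 mm across and 90 mm high; leave alone
- tray: an open aluminium tray, 200 x 260 x 50 mm high; leave alone
- solvent_can: a rectangular solvent can, 60 x 100 x 168 mm high; leave alone
- spray_bottle: a white spray bottle, 76 mm across and 215 mm high; leave alone
Things that resemble listed ones, but are neither listed nor needed, are in the scene too. Leave any green or purple look-alike of the wedge alone.

How it is judged (in metres and radians):
On the way:
1. the wedge lies under the free foot (y of free_foot in the frame of wedge between -0.022 and 0.022 m and x of free_foot in the frame of wedge between -0.065 and 0.07 m and horizontal distance between free_foot and thin_edge below 0.08 m), for 0.2 s.
At the end, for the whole second after the job is handed in: fingers press the corner pad above the free foot with over 8 N; the cleaner stays still, level within 0.014 rad and within 20 mm of its start; that foot bears on the wedge with over 1 N, its middle within 22 mm of the wedge's midline; the wedge lies on the bench, let go (contact force between the fingers and corner_pad above 8 N and angle between cleaner's own z axis and vertical below 0.014 rad and contact force between wedge and cleaner above 1 N and y of free_foot in the frame of wedge between -0.022 and 0.022 m and x of free_foot in the frame of wedge between -0.065 and 0.07 m and contact force between the fingers and wedge below 0.1 N and height (world z) of wedge below 0.005 m and linear speed of cleaner below 0.01 m/s and distance of cleaner from where it was at the start of the episode below 0.02 m); the arm keeps its last pose, push and grip.
It fails at once if the wedge is lifted off the bench (height (world z) of wedge above 0.02 m).
It fails at once if the cleaner is lifted or tipped over (height (world z) of cleaner above 0.03 m or angle between cleaner's own z axis and vertical above 0.15 rad).
It fails at once if the cleaner is shoved more than 30 mm (distance of cleaner from where it was at the start of the episode above 0.03 m).
It fails at once if another thing on the bench is moved more than 30 mm (distance of any of coupling, nipple, brush, jar, tray, solvent_can, spray_bottle from where it was at the start of the episode above 0.03 m).
It also fails if it takes over 61 s, if anything falls off the work surface, if the arm or the gripper's body presses on something with over 40 N, if the wrist force passes 120 N, or if a joint passes its speed limit or range.

### The arm

A 6-joint arm with a two-finger parallel gripper is mounted at the origin on the work surface. World frame = base frame: x ahead of the robot, y to its left, z up, the work surface at z = 0. Lengths are in m, angles in degrees, forces in N, time in s.
With the tool pointing down it reaches from about 0.25 to 0.725 m from the base axis. Payload 9.7 kg.
Tool frame: the origin (TCP) lies on the centre line of the jaws, within the pads' length; the fingertips stand bot.nose_length ahead of it and the grasp point (between the pads) lies 11 mm behind it (bot.nose_length is the distance from the TCP to the fingertips, in m); z points along the fingers, y is the line along which they close (so a half turn about z gives the same grasp; the last joint's range is limited). The gripper opens to 85 mm and grips with 20 to 120 N. Pads are 22 mm wide; open, the fingers measure 114 mm over their backs; the gripper's body (76 mm by 85 mm) begins 54 mm behind the grasp point. The pads swing forward as they close: fully open they stand 13 mm farther back than shut.
Start: joints at [75.802, 4.979, 10.078, 95.1, 0, 90], TCP at [0.135, 0.533, 0.239] pointing down, gripper open.
Joint ranges: [-179.16, 179.16], [-48.56, 103.87], [-65.8, 70.77], [-126.05, 130.52], [-82.76, 87.17], [-180, 180]. Speed limits (degrees/s): [127.2, 127.2, 147.25, 180, 180, 180].

### API

Orientations are given as [roll, pitch, yaw] about the fixed x, y, z axes, in that order (R = Rz(yaw) Ry(pitch) Rx(roll)).
In Python, from workcell import bot gives the robot as it stands. The module is installed in compiled form; this text tells all that it offers.
- The arm moves only by the shell command python3 -m inch 'ROWS' [OPENING] [FORCE]. ROWS is JSON, a list of rows, each a list of 4 numbers: the shift along the world's x, y, z in cm, then the turn about the world's z in degrees. A call has exactly 8 rows; each row is the pose to reach, as a shift and turn from the pose commanded when the call began; what a row does not reach only later rows make up. A row lasts 1/8 s, in which the tool goes at most 62.5 mm and 10.7 degrees, less where a joint would pass 70% of its speed; a pose out of reach is approached as far as the arm can. A call with a gripper value outside its range is refused whole. OPENING is the finger opening in cm, from 0 to 8.54, set as the call begins (- or left out, the last holds). The fingers move at their own pace and stop on an object; FORCE is the grip in N (left out, the last holds). Time passes only in rows, so rows that repeat a pose let the fingers close, or fill a call up. It gives the time, the measured TCP pose, the force, the opening and the grip force at its end, in the units of the state.
- bot.get_obs(): the state, without advancing time (a new reading comes with each control period).
- bot.camera(name): name is "scene" or "top" or "wrist"; returns a dict with "img" (400x640x3 uint8, red, green, blue), "fovy" (degrees; the focal length in pixels is half the picture's height over the tangent of half this angle, whatever the lens; pixels are square), "cx", "cy" (the principal point, pixels), "R" (3x3) and "t" (3): a world point X has camera coordinates R X + t; the wrist camera has in their place "mount" (4x4, takes a point from camera to tool coordinates, whose origin is the TCP and whose axes are the flange's). Camera axes: x right, y down, z forward; pixel columns grow to the right and rows downward; lengths in m; the calibration is good to about 2 mm. A picture is of the moment at which its call begins: read the wrist's pose just before it. There is no depth.
- bot.job_done(): hands the job in; it is judged then, once.
Trained networks look in a picture, given as the dict that the camera call returned (one of the last four; its "shot" number tells which), for a name from the list of things; names that differ only in an ending like _2 or _b are one class to them, and where a whole thing is asked for, a point or a joint stands for the part that bears it (a point fixed in the world has none). Each returns a list of dicts, best first, with "score" (0 to 1); they miss things now and then, are a little off and sometimes report something else, mostly with a low value. They report only what shows in the picture. A call takes as long as a camera call. They do not tell look-alikes from the thing itself.
- bot.find_in(thing, picture): "point" ([column, row] in pixels, amid what is visible of it).
- bot.landmark_of(thing, picture): "point" ([column, row] in pixels: a listed point, or the origin of a listed thing).
The state is a dict: "time": time; "q": joint angles; "qd": joint speeds; "joint_efforts": joint torques, N m; "ee_pos": TCP position; "tcp_rot": TCP orientation; "wrist_force": force on the tool from outside, world axes, zero at the start; "torque": the same for the moment, N m; "opening": finger opening in m; "grasp_force": force on a finger pad.
Only numpy, scipy, OpenCV 4.12 (cv2) and the standard library are available. Lean on these libraries where they do the work, as an engineer would, in place of code of your own. Each camera call takes 0.05 s, during which the arm holds its last target. There are 200 camera calls.

## Working session

There is one attempt and no reset: what is moved stays moved. The work goes in short steps, Python scripts to look and compute and a shell command to move; the robot and the scene stay as the last step left them, time stands still between calls to the robot, and variables do not carry over. Pictures are saved under pics/ and viewed, at most 10 in all, crops included, and the job is handed in when it is done.

```bash
mkdir -p pics; cat > h.py <<'E'
import numpy as np, cv2
from workcell import bot
def ray(c,p):
    f=200/np.tan(np.radians(c['fovy'])/2)
    d=np.array([(p[0]-c['cx'])/f,(p[1]-c['cy'])/f,1.]);R=np.array(c['R']);t=np.array(c['t'])
    return -R.T@t, R.T@d
def onz(c,p,z):
    o,d=ray(c,p); return o+d*(z-o[2])/d[2]
def proj(c,X):
    f=200/np.tan(np.radians(c['fovy'])/2)
    q=np.array(c['R'])@np.array(X)+np.array(c['t']); return np.array([c['cx']+f*q[0]/q[2],c['cy']+f*q[1]/q[2]])
def save(img,n): cv2.imwrite('pics/'+n,cv2.cvtColor(np.ascontiguousarray(img),cv2.COLOR_RGB2BGR))
E
python3 - <<'E'
from h import *
print(bot.nose_length)
o=bot.get_obs();print(o['time'],o['ee_pos'],o['tcp_rot'],o['wrist_force'])
Z=dict(wedge=0,thin_edge=0,thick_end=.0075,pad_top=.135,free_foot=.0065,cleaner=.006,corner_pad=.129,nipple=0,coupling=0,mat=.006)
for n in('top','scene'):
    c=bot.camera(n);save(c['img'],n+'.png')
    for k in Z:
        for r in bot.landmark_of(k,c)[:4]:
            print(n,k,round(r['score'],2),np.round(r['point']),np.round(onz(c,r['point'],Z[k]),3))
E
```

```text
0.008
0.0 [0.13486137 0.53298117 0.23857436] [-1.79922889e+02  1.45401335e-03  1.65802620e+02] [ 0.1690643  -0.43072706 -0.08264164]
top wedge 0.97 [272. 175.] [0.582 0.118 0.   ]
top wedge 0.94 [274. 130.] [0.741 0.108 0.   ]
top wedge 0.86 [218. 274.] [0.249 0.301 0.   ]
top wedge 0.71 [243. 222.] [0.423 0.219 0.   ]
top thin_edge 0.9 [287. 145.] [0.686 0.065 0.   ]
top thin_edge 0.84 [200. 272.] [0.258 0.361 0.   ]
top thin_edge 0.72 [290. 173.] [0.587 0.055 0.   ]
top thin_edge 0.71 [282. 219.] [0.43  0.086 0.   ]
top thick_end 0.74 [226. 221.] [0.426 0.276 0.008]
top thick_end 0.69 [264. 114.] [0.799 0.143 0.008]
top thick_end 0.59 [238. 275.] [0.246 0.232 0.008]
top pad_top 0.7 [347. 193.] [ 0.493 -0.13   0.135]
top pad_top 0.59 [319. 160.] [ 0.599 -0.046  0.135]
top free_foot 0.79 [317. 174.] [ 0.579 -0.036  0.006]
top corner_pad 0.55 [320. 162.] [ 0.595 -0.049  0.129]
top corner_pad 0.34 [316. 174.] [ 0.557 -0.033  0.129]
top nipple 0.52 [284. 220.] [0.426 0.08  0.   ]
top coupling 0.66 [282. 218.] [0.434 0.084 0.   ]
top coupling 0.46 [343. 127.] [ 0.747 -0.13   0.   ]
scene
[... 350 characters left out ...]
.   ]
scene thin_edge 0.57 [340. 190.] [0.435 0.144 0.   ]
scene thick_end 0.88 [325. 156.] [0.255 0.217 0.008]
scene thick_end 0.74 [201. 268.] [ 0.448 -0.395  0.007]
scene thick_end 0.69 [370. 201.] [0.548 0.184 0.007]
scene thick_end 0.66 [418. 253.] [0.801 0.14  0.007]
scene pad_top 0.74 [329. 212.] [ 0.598 -0.039  0.135]
scene pad_top 0.62 [200. 267.] [ 0.549 -0.42   0.135]
scene free_foot 0.81 [327. 242.] [ 0.598 -0.047  0.006]
scene cleaner 0.87 [287. 238.] [ 0.509 -0.133  0.006]
scene corner_pad 0.71 [327. 212.] [ 0.592 -0.041  0.129]
scene nipple 0.69 [329. 197.] [0.439 0.088 0.   ]
scene coupling 0.77 [335. 283.] [ 0.727 -0.119  0.   ]
scene mat 0.51 [353. 226.] [0.598 0.06  0.006]
```

View pics/top.png

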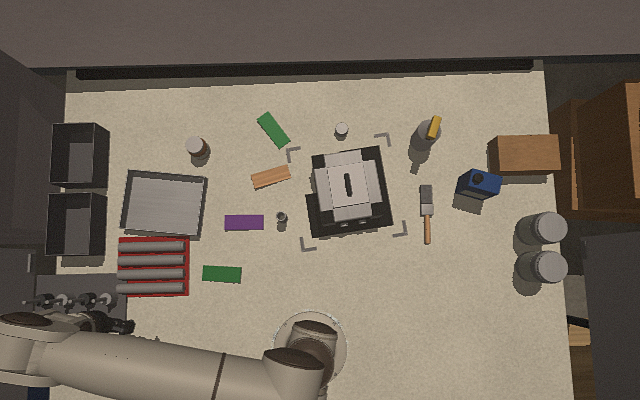

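View pics/scene.png

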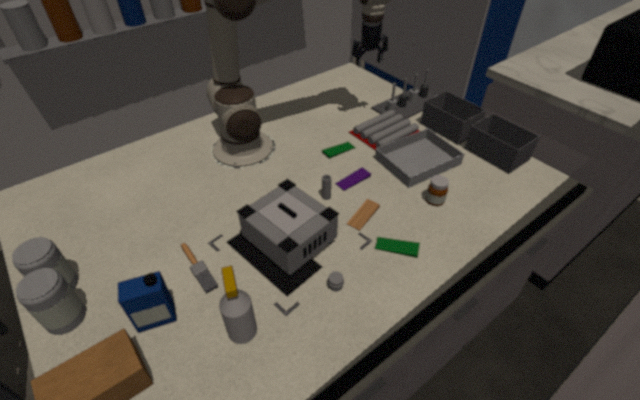

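Wedge candidates in the top image: the wooden one (271,177), green (273,130), green (222,274) and purple (244,222). I choose the wooden one, which points at the cleaner's +y side (scene image 364,214). The nipple is at (281,217) and the coupling at (341,129). I'll move the arm over it for a close look.

```bash
python3 -m inch '[[2,-2.5,2,-9],[6,-7,4,-18],[10,-12,6,-28],[14,-16,8,-38],[18,-21,9,-47],[22,-26,9,-56],[26,-31,9,-65],[30,-36,9,-74]]' 1.0 30
python3 -m inch '[[2,-3,0,0],[4,-5,0,0],[5,-6,0,0],[5,-6,0,0],[5,-6,0,0],[5,-6,0,0],[5,-6,0,0],[5,-6,0,0]]'
python3 - <<'E'
from h import *
from scipy.spatial.transform import Rotation as Ro
o=bot.get_obs();c=bot.camera('wrist');save(c['img'],'w1.png')
print(np.round(c['mount'],3),c['fovy'])
E=np.eye(4);E[:3,:3]=Ro.from_euler('xyz',o['tcp_rot'],degrees=True).as_matrix();E[:3,3]=o['ee_pos']
M=E@np.array(c['mount']);c['R']=M[:3,:3].T;c['t']=-M[:3,:3].T@M[:3,3]
print(o['time'],o['ee_pos'],o['tcp_rot'])
Z=dict(wedge=0,thin_edge=0,thick_end=.0075,pad_top=.134,free_foot=.0065,cleaner=.006,corner_pad=.128,nipple=0)
for k in Z:
    for r in bot.landmark_of(k,c)[:3]: print(k,round(r['score'],2),np.round(r['point']),np.round(onz(c,r['point'],Z[k]),4))
np.save('w1.npy',np.r_[M.ravel(),c['fovy'],c['cx'],c['cy']])
E
```

```text
time: 2.1
ee_pos: [0.4297, 0.179, 0.3296]
tcp_rot: [180.0, -0.0, 91.5]
wrist_force: [0.6, 1.3, -0.0]
opening: 0.0097
grasp_force: 0.0
time: 3.1
ee_pos: [0.4786, 0.1211, 0.3294]
tcp_rot: [180.0, -0.0, 91.8]
wrist_force: [-0.6, -0.7, 0.2]
opening: 0.01
grasp_force: 0.0
[[ 0.    -0.961 -0.277  0.071]
 [ 1.     0.     0.001 -0.   ]
 [-0.001 -0.277  0.961 -0.135]
 [ 0.     0.     0.     1.   ]] 68.22963593142622
3.1 [0.47863421 0.12110906 0.32938543] [ 1.79987959e+02 -3.09744385e-03  9.18314690e+01]
wedge 0.96 [286.  91.] [0.4183 0.2177 0.    ]
wedge 0.73 [489. 169.] [0.7423 0.1105 0.    ]
wedge 0.72 [386. 157.] [0.575  0.1245 0.    ]
thin_edge 0.91 [290. 137.] [0.4244 0.1517 0.    ]
thin_edge 0.88 [395. 198.] [0.5968 0.0575 0.    ]
thin_edge 0.62 [455. 188.] [0.692  0.0776 0.    ]
thick_end 0.78 [286.  45.] [0.4192 0.2786 0.0075]
thick_end 0.7 [169.  81.] [0.2496 0.2259 0.0075]
thick_end 0.6 [529. 143.] [0.7921 0.1539 0.0075]
free_foot 0.69 [387. 252.] [ 0.5908 -0.0367  0.0065]
cleaner 0.88 [344. 301.] [ 0.5218 -0.1366  0.006 ]
```

View pics/w1.png

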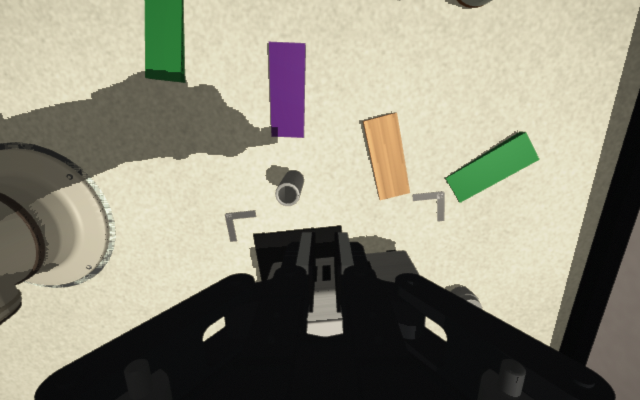

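The wooden wedge spans (362,120) to (410,192), thin end down towards the cleaner. The cleaner is mostly hidden by the gripper, so I'll shift the view for its corner and fit both.

```bash
python3 -m inch '[[-1,3,0,0],[-2,6,0,0],[-3,9,0,0],[-3,10,0,0],[-3,10,0,0],[-3,10,0,0],[-3,10,0,0],[-3,10,0,0]]'
cat >> h.py <<'E'
from scipy.spatial.transform import Rotation as Ro
def wrist():
    o=bot.get_obs();c=bot.camera('wrist')
    E=np.eye(4);E[:3,:3]=Ro.from_euler('xyz',o['tcp_rot'],degrees=True).as_matrix();E[:3,3]=o['ee_pos']
    M=E@np.array(c['mount']);c['R']=M[:3,:3].T;c['t']=-M[:3,:3].T@M[:3,3]
    return o,c
def wedge(c):
    h=cv2.cvtColor(c['img'],cv2.COLOR_RGB2HSV)
    m=((h[...,0]>5)&(h[...,0]<18)&(h[...,1]>90)&(h[...,2]>90)).astype(np.uint8)
    cs,_=cv2.findContours(m,cv2.RETR_EXTERNAL,cv2.CHAIN_APPROX_NONE)
    k=max(cs,key=cv2.contourArea)[:,0,:]
    P=np.array([onz(c,p,.005)[:2]*1000 for p in k],np.float32)
    b=cv2.minAreaRect(P); return cv2.contourArea(k),b,cv2.boxPoints(b)
E
python3 - <<'E'
from h import *
o,c=wrist();save(c['img'],'w2.png');print(o['ee_pos'])
print(wedge(c))
cs={'w':c,'top':bot.camera('top'),'scene':bot.camera('scene')}
for k,z in dict(pad_top=.134,free_foot=.0065,corner_pad=.128,thin_edge=0).items():
  for n in cs:
    for r in bot.landmark_of(k,cs[n])[:2]: print(k,n,round(r['score'],2),np.round(r['point']),np.round(onz(cs[n],r['point'],z),4))
a=cs['top']['img'][120:250,280:410];save(cv2.resize(a,None,fx=4,fy=4,interpolation=cv2.INTER_CUBIC),'topc.png')
E
```

```text
time: 4.55
ee_pos: [0.449, 0.2203, 0.3293]
tcp_rot: [180.0, -0.0, 91.8]
wrist_force: [0.6, -0.7, -0.4]
opening: 0.0101
grasp_force: 0.0
[0.44898202 0.22034722 0.32931679]
(2129.5, ((576.563232421875, 124.66239166259766), (52.21455383300781, 127.92897033691406), 16.285846710205078), array([[533.566   , 178.73901 ],
       [569.4411  ,  55.943253],
       [619.5605  ,  70.58577 ],
       [583.68536 , 193.38153 ]], dtype=float32))
pad_top top 0.94 [320. 160.] [ 0.6003 -0.047   0.134 ]
free_foot top 0.62 [319. 168.] [ 0.603  -0.0442  0.0065]
free_foot scene 0.69 [328. 240.] [ 0.5923 -0.0388  0.0065]
corner_pad top 0.56 [320. 165.] [ 0.5864 -0.0489  0.128 ]
corner_pad scene 0.56 [329. 213.] [ 0.5955 -0.039   0.128 ]
thin_edge w 0.92 [307. 198.] [0.4232 0.1522 0.    ]
thin_edge w 0.67 [192.  58.] [ 0.254   0.3577 -0.    ]
thin_edge top 0.87 [293. 170.] [0.5998 0.046  0.    ]
thin_edge top 0.74 [262. 222.] [0.4202 0.1544 0.    ]
thin_edge scene 0.94 [340. 188.] [ 0.4258  0.1505 -0.    ]
thin_edge scene 0.87 [374. 242.] [0.6843 0.0713 0.    ]
```

View pics/w2.png

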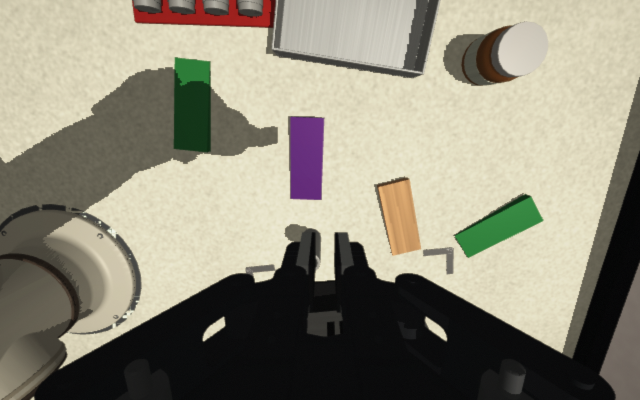

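View pics/topc.png

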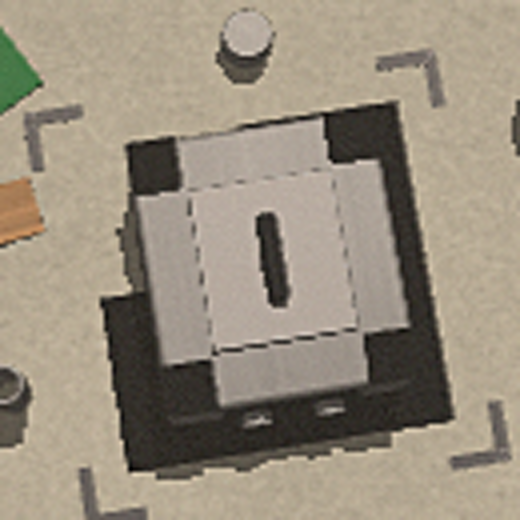

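The crop shows the cleaner turned about 9°, with the +x,+y pad centred near crop (156,168). I'll fit its pose from the eight corners of its bright top.

```bash
python3 - <<'E'
from h import *
from scipy.optimize import least_squares
c=bot.camera('top')
px=np.array([[137,197],[161,365],[180,138],[325,118],[384,160],[408,328],[219,405],[368,382]])/4+[279.6,119.6]
m=np.array([[70,100],[-70,100],[110,60],[110,-60],[70,-100],[-70,-100],[-110,60],[-110,-60]])/1000
W=np.array([onz(c,p,.1285)[:2] for p in px])
def T(v,m): 
    a=np.array([[np.cos(v[2]),-np.sin(v[2])],[np.sin(v[2]),np.cos(v[2])]]);return m@a.T+v[:2]
s=least_squares(lambda v:(T(v,m)-W).ravel(),[.5,-.13,.15]);v=s.x
print(v,np.degrees(v[2]),np.round(1000*s.fun.reshape(-1,2),1))
f=T(v,np.array([[.09,.08]]))[0];print('foot/pad',f)
th=np.array([.5945,.0633]);u=np.array([np.cos(np.radians(-73.7)),np.sin(np.radians(-73.7))])
d=f-th;print('along',d@u,'lat (wedge y)',d@np.array([-u[1],u[0]]), wedge(c)[1:])
ot=bot.camera('scene');print('scene check pad',proj(ot,[*f,.1345]))
E
```

```text
[ 0.52040681 -0.13370098  0.12137285] 6.954151951530939 [[ 3.8  1.9]
 [-1.   0.9]
 [ 1.4  2.2]
 [ 2.3 -1.1]
 [ 2.7  0. ]
 [-1.5 -3.4]
 [-3.4  0.9]
 [-4.2 -1.5]]
foot/pad [ 0.60005871 -0.04339275]
along 0.10396441250911158 lat (wedge y) -0.024609823780785973 (((640.9818725585938, -769.6346435546875), (210.15997314453125, 125.32361602783203), 89.99910736083984), array([[ 578.3184 , -874.7136 ],
       [ 703.642  , -874.7156 ],
       [ 703.6453 , -664.55566],
       [ 578.3217 , -664.5537 ]], dtype=float32))
scene check pad [328.5416315  212.98423611]
```

The foot is at (0.600, -0.043), on the -x side of the wedge's midline by about 25 mm. First I'll nudge the thin end sideways (-x) with closed fingertips from its +x side to turn it about 7°.

```bash
python3 -m inch '[[3,-1,-4,2],[7,-3,-8,4],[11,-6,-12,6],[15,-10,-16,8],[18,-13,-20,8],[19.3,-13.5,-24,8],[19.3,-13.5,-27,8],[19.3,-13.5,-27,8]]' 0
python3 -m inch '[[0,0,-1,0],[0,0,-2,0],[0,0,-3,0],[0,0,-4,0],[0,0,-4.5,0],[0,0,-4.9,0],[0,0,-4.9,0],[0,0,-4.9,0]]'
```

```text
time: 6.4
ee_pos: [0.6402, 0.0854, 0.0564]
tcp_rot: [-179.7, -0.0, 99.8]
wrist_force: [-0.6, 0.0, 0.6]
opening: -0.0002
grasp_force: 0.0
time: 7.4
ee_pos: [0.642, 0.0858, 0.0106]
tcp_rot: [180.0, 0.0, 99.8]
wrist_force: [-0.3, -0.3, 0.6]
opening: 0.0
grasp_force: 0.0
```

```bash
python3 -m inch '[[-0.4,0,0,0],[-0.8,0,0,0],[-1.1,0,0,0],[-1.4,0,0,0],[-1.7,0,0,0],[-1.9,0,0,0],[-2.1,0,0,0],[-2.1,0,0,0]]'
python3 -m inch '[[1,0,0,0],[1.8,0,0.5,0],[1,1,4,0],[-3,3,9,0],[-7,4,14,0],[-10,4,19,0],[-12,4,22,0],[-12,4,22,0]]'
python3 - <<'E'
from h import *
o,c=wrist();save(c['img'],'w3.png');print(o['ee_pos'],o['tcp_rot'])
A,b,P=wedge(c);print(A,b,P)
P=P[np.argsort(P[:,1])];th=P[:2].mean(0);tk=P[2:].mean(0);u=(th-tk)/np.linalg.norm(th-tk)
d=np.array([600,-43.])-th;print(th,tk,np.degrees(np.arctan2(u[1],u[0])),'along',d@u,'lat',d@[-u[1],u[0]])
E
```

```text
time: 8.4
ee_pos: [0.6207, 0.0858, 0.0103]
tcp_rot: [180.0, 0.0, 99.8]
wrist_force: [-0.1, 0.6, 0.9]
opening: -0.0005
grasp_force: 0.0
time: 9.4
ee_pos: [0.5013, 0.1262, 0.2343]
tcp_rot: [179.6, -0.0, 99.8]
wrist_force: [1.2, 0.0, 0.3]
opening: 0.0002
grasp_force: 0.0
[0.50134142 0.12623804 0.23428064] [ 1.79649276e+02 -2.72929910e-02  9.98292314e+01]
3893.0 ((575.8317260742188, 124.80755615234375), (51.863948822021484, 129.20619201660156), 15.621308326721191) [[533.4614   180.04146 ]
 [568.2538    55.60783 ]
 [618.202     69.573654]
 [583.40967  194.00728 ]]
[593.2279    62.590744] [558.43555 187.02437] -74.3787 along 103.51406357556698 lat -21.911296917832715
```

It barely moved, so the shut fingertips are slimmer than assumed. I'll repeat the push about 10 mm farther.

```bash
python3 -m inch '[[4,0,-2,0],[9,-2,-6,0],[12.5,-4,-12,0],[12.8,-4,-17,0],[12.8,-4,-20,0],[12.8,-4,-22,0],[12.8,-4,-22.4,0],[12.8,-4,-22.4,0]]'
python3 -m inch '[[-0.4,0,0,0],[-0.8,0,0,0],[-1.1,0,0,0],[-1.3,0,0,0],[-1.5,0,0,0],[-1.7,0,0,0],[-1.9,0,0,0],[-1.9,0,0,0]]'
python3 -m inch '[[1,0,0,0],[1.8,0,0.5,0],[1,1,4,0],[-3,3,9,0],[-7,4,14,0],[-10,4,19,0],[-12,4,22,0],[-12,4,22,0]]'
cat > m.py <<'E'
from h import *
o,c=wrist();save(c['img'],'w%d.png'%(o['time']*10));print(o['ee_pos'],o['tcp_rot'])
A,b,P=wedge(c)
P=P[np.argsort(P[:,1])];th=P[:2].mean(0);tk=P[2:].mean(0);u=(th-tk)/np.linalg.norm(th-tk)
d=np.array([600,-43.])-th;print(A,b[1],th,tk,np.degrees(np.arctan2(u[1],u[0])),'along',d@u,'lat',d@[-u[1],u[0]])
E
python3 m.py
```

```text
time: 10.45
ee_pos: [0.6287, 0.0855, 0.008]
tcp_rot: [180.0, 0.0, 99.8]
wrist_force: [-9.2, -2.7, 14.5]
opening: 0.0003
grasp_force: 7.4
time: 11.45
ee_pos: [0.6121, 0.0861, 0.0081]
tcp_rot: [179.7, 0.0, 99.8]
wrist_force: [2.3, 0.4, 6.7]
opening: -0.0003
grasp_force: 3.2
time: 12.45
ee_pos: [0.4903, 0.1263, 0.2299]
tcp_rot: [179.6, -0.0, 99.8]
wrist_force: [1.0, -0.2, -0.5]
opening: 0.0002
grasp_force: 0.0
[0.49031516 0.1263004  0.22991246] [ 1.79643588e+02 -2.69610470e-02  9.98380887e+01]
3985.5 (51.97816467285156, 128.4533233642578) [582.4745  62.7688] [561.1439  189.43869] -80.44135 along 107.21056257863165 lat -0.2814527666341746
```

Now aligned: heading -80.4°, lateral error ~0. I'll go behind the thick end with the fingers 1 cm open, closing line parallel to the face.

```bash
python3 -m inch '[[2,4,-3,0],[4,8,-7,0],[6.6,9.6,-12,0],[6.6,9.6,-16,0],[6.6,9.6,-19,0],[6.6,9.6,-19,0],[6.6,9.6,-19,0],[6.6,9.6,-19,0]]' 1.0
```

```text
time: 13.5
ee_pos: [0.5567, 0.2221, 0.0379]
tcp_rot: [179.9, -0.0, 99.8]
wrist_force: [0.2, -0.4, -0.2]
opening: 0.0096
grasp_force: 0.0
```

```bash
python3 -m inch '[[0,0,-1.2,0],[0,0,-2.4,0],[0.1,-0.6,-2.4,0],[0.25,-1.5,-2.4,0],[0.4,-2.4,-2.4,0],[0.6,-3.6,-2.4,0],[0.8,-4.8,-2.4,0],[1,-6,-2.4,0]]'
python3 -m inch '[[0.2,-1.2,0,0],[0.4,-2.4,0,0],[0.6,-3.6,0,0],[0.8,-4.6,0,0],[0.9,-5.4,0,0],[1,-6,0,0],[1,-6,0,0],[1,-6,0,0]]'
python3 m.py
```

```text
time: 14.5
ee_pos: [0.566, 0.1609, 0.0124]
tcp_rot: [180.0, -0.0, 99.8]
wrist_force: [-0.5, 0.6, 0.9]
opening: 0.0102
grasp_force: 0.3
time: 15.5
ee_pos: [0.5757, 0.1019, 0.0122]
tcp_rot: [-180.0, 0.0, 99.8]
wrist_force: [-0.2, 1.5, -0.4]
opening: 0.01
grasp_force: 0.0
[0.57572026 0.10194929 0.01220374] [-1.79991166e+02  8.05643204e-04  9.98092180e+01]
1472.0 (20.25150489807129, 36.87105941772461) [585.00195  48.00377] [578.7162   84.33508] -80.18429 along 92.22844128781344 lat -0.7357996603820993
```

The wedge tracks straight and its thin end is about at the foot. I'll continue gently and watch the force.

```bash
python3 -m inch '[[0.05,-0.3,0,0],[0.1,-0.6,0,0],[0.15,-0.9,0,0],[0.2,-1.2,0,0],[0.25,-1.5,0,0],[0.3,-1.8,0,0],[0.33,-2,0,0],[0.33,-2,0,0]]'
python3 -m inch '[[0.01,-0.1,0,0],[0.03,-0.2,0,0],[0.05,-0.3,0,0],[0.07,-0.4,0,0],[0.08,-0.5,0,0],[0.1,-0.6,0,0],[0.1,-0.6,0,0],[0.1,-0.6,0,0]]'
```

```text
time: 16.55
ee_pos: [0.5791, 0.0817, 0.0123]
tcp_rot: [180.0, 0.0, 99.8]
wrist_force: [0.1, -0.4, 0.2]
opening: 0.01
grasp_force: 0.0
time: 17.55
ee_pos: [0.5798, 0.0778, 0.0124]
tcp_rot: [180.0, -0.2, 99.9]
wrist_force: [-1.5, 11.8, 0.8]
opening: 0.0101
grasp_force: 6.0
```

Force rose steeply to 12 N, so the wedge is seated under the foot. Backing off, rising and checking.

```bash
python3 -m inch '[[-0.1,0.5,0,0],[-0.3,1.7,0,0],[-0.6,3.5,0,0],[-0.8,5,2,0],[-0.8,5.5,6,0],[-0.8,5.5,11,0],[-0.8,5.5,16,0],[-0.8,5.5,18,0]]' 0
python3 m.py
python3 - <<'E'
from h import *
for n,s in(('top',np.s_[120:250,260:410]),('scene',np.s_[160:290,220:400])):
    c=bot.camera(n);a=c['img'][s]
    save(cv2.resize(a,None,fx=4,fy=4,interpolation=cv2.INTER_CUBIC),n+'2.png')
    for k,z in (('pad_top',.134),('thick_end',.0075)):
        for r in bot.landmark_of(k,c)[:3]: print(n,k,round(r['score'],2),np.round(r['point']),np.round(onz(c,r['point'],z),4))
E
```

```text
time: 18.55
ee_pos: [0.5727, 0.132, 0.1959]
tcp_rot: [179.7, -0.0, 99.8]
wrist_force: [-0.1, -0.6, -0.5]
opening: -0.0003
grasp_force: 0.0
[0.57270184 0.13204161 0.19591731] [ 1.79746281e+02 -7.49890570e-03  9.98378925e+01]
105.0 (14.425836563110352, 14.363083839416504) [564.6044    47.169994] [562.3225   61.35065] -80.85869 along 94.64809094879524 lat 20.620789111903775
top pad_top 0.72 [317. 162.] [ 0.5943 -0.039   0.134 ]
top thick_end 0.92 [285. 174.] [0.5814 0.0739 0.0075]
top thick_end 0.88 [238. 277.] [0.2378 0.2326 0.0075]
top thick_end 0.8 [264. 116.] [0.789  0.1444 0.0075]
scene pad_top 0.82 [328. 211.] [ 0.5916 -0.0397  0.134 ]
scene thick_end 0.86 [324. 155.] [0.2475 0.2209 0.0075]
scene thick_end 0.83 [350. 221.] [0.5752 0.0666 0.0075]
scene thick_end 0.75 [365. 169.] [0.4089 0.2872 0.0075]
```

View pics/scene2.png

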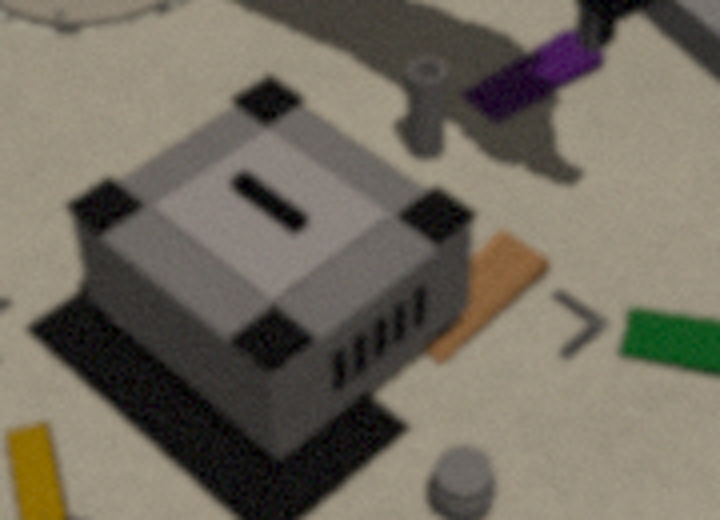

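The scene crop shows the wedge running under the foot at the right-hand (+x,+y) corner pad, crop (437,213). Its tip is visible at about (440,358) beneath the wall, and the cleaner looks in place. Next, I'll press on the pad.

```bash
python3 -m inch '[[0.5,-3,0,0],[1,-7,0,0],[1.5,-11,0,0],[2,-15,0,0],[2.5,-17.5,-1,0],[2.5,-17.5,-2.5,0],[2.5,-17.5,-3,0],[2.5,-17.5,-3,0]]'
python3 -m inch '[[0,0,-0.3,0],[0,0,-0.6,0],[0,0,-0.9,0],[0,0,-1.2,0],[0,0,-1.4,0],[0,0,-1.6,0],[0,0,-1.6,0],[0,0,-1.6,0]]'
```

```text
time: 19.9
ee_pos: [0.5966, -0.0432, 0.1616]
tcp_rot: [-179.9, -0.0, 99.9]
wrist_force: [-0.4, 0.3, 0.5]
opening: -0.0002
grasp_force: 0.0
time: 20.9
ee_pos: [0.5971, -0.0442, 0.1464]
tcp_rot: [180.0, 0.0, 99.8]
wrist_force: [-0.5, -0.3, -0.0]
opening: -0.0003
grasp_force: 0.0
```

```bash
python3 -m inch '[[0,0,-0.05,0],[0,0,-0.1,0],[0,0,-0.15,0],[0,0,-0.2,0],[0,0,-0.25,0],[0,0,-0.3,0],[0,0,-0.3,0],[0,0,-0.3,0]]'
```

```text
time: 21.9
ee_pos: [0.5971, -0.0442, 0.1433]
tcp_rot: [180.0, 0.0, 99.8]
wrist_force: [-0.0, -0.9, -0.3]
opening: 0.0004
grasp_force: 0.0
```

```bash
python3 -m inch '[[0,0,-0.05,0],[0,0,-0.1,0],[0,0,-0.15,0],[0,0,-0.2,0],[0,0,-0.2,0],[0,0,-0.2,0],[0,0,-0.2,0],[0,0,-0.2,0]]'
```

```text
time: 22.9
ee_pos: [0.5971, -0.0442, 0.1414]
tcp_rot: [180.0, -0.0, 99.8]
wrist_force: [-1.4, -0.1, 3.1]
opening: 0.0002
grasp_force: 1.7
```

```bash
python3 -m inch '[[0,0,-0.03,0],[0,0,-0.06,0],[0,0,-0.1,0],[0,0,-0.13,0],[0,0,-0.16,0],[0,0,-0.16,0],[0,0,-0.16,0],[0,0,-0.16,0]]'
```

```text
time: 23.9
ee_pos: [0.5972, -0.0441, 0.1414]
tcp_rot: [179.9, 0.0, 99.8]
wrist_force: [-5.4, 1.8, 12.9]
opening: -0.0
grasp_force: 6.4
```

```bash
python3 -m inch '[[0,0,-0.02,0],[0,0,-0.02,0],[0,0,-0.02,0],[0,0,-0.02,0],[0,0,-0.02,0],[0,0,-0.02,0],[0,0,-0.02,0],[0,0,-0.02,0]]'
python3 - <<'E'
from h import *
for n,s in(('top',np.s_[120:250,260:410]),):
    c=bot.camera(n);save(cv2.resize(c['img'][s],None,fx=4,fy=4,interpolation=cv2.INTER_CUBIC),'end.png')
c=bot.camera('scene');print([(r['score'],onz(c,r['point'],.0075)) for r in bot.landmark_of('thick_end',c)[:4]],bot.get_obs()['wrist_force'])
print(onz(c,[331,250.5],.003),'thin +x corner')
E
```

```text
time: 24.9
ee_pos: [0.5972, -0.0441, 0.1414]
tcp_rot: [179.9, 0.0, 99.8]
wrist_force: [-6.3, 0.9, 13.9]
opening: -0.0001
grasp_force: 7.0
[(0.94, array([0.55849592, 0.07210293, 0.0075    ])), (0.94, array([0.41029567, 0.28235141, 0.0075    ])), (0.71, array([0.80179555, 0.15584501, 0.0075    ]))] [-6.41458206  0.85470647 12.94219956]
[ 0.62926345 -0.05555461  0.003     ] thin +x corner
```

View pics/end.png

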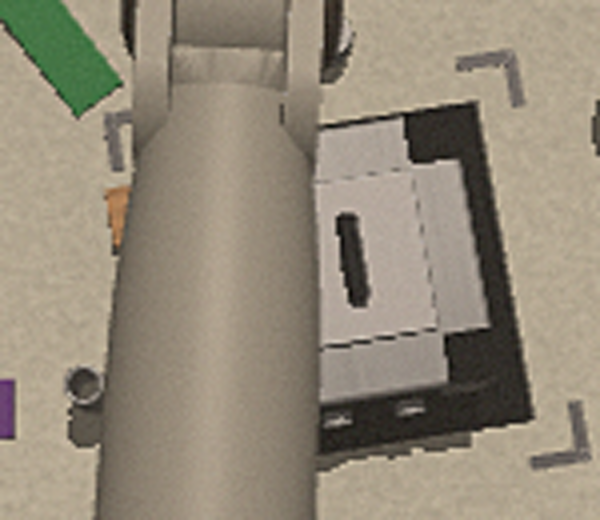

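The arm hides the pad here, but the cleaner's edges, grip around crop (350,260), are unchanged. The thin end is at about (0.604, -0.060), under the foot, and the pad holds 13 N without sinking.

```bash
python3 -c "
from workcell import bot
print(bot.job_done())"
```

```text
the job is handed in; nothing more can be done
None
```

I pushed the wedge thin end first under the free foot and handed the job in while pressing the corner pad with about 13 N. The pad did not sink and the cleaner showed no visible shift, but the hand-in returned no verdict.

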